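# Cover a solar lamp housing with its panel and clamp it

## Task

Push the framed solar panel along the loading ledge, without lifting it off, until it drops into the rim of the white lamp housing and sits level, fully down all round. Then swing the thrown-back clamp arm over centre so that its pad holds the panel down, and leave everything else on the bench where it is.

Things in the scene. Friction and masses are not known exactly. Their poses are not given: they have to be found in the camera images.
- nest: assembly nest, screwed down, turned up to 0.35 rad: dark base plate 180 x 400 x 10 mm. Origin on the table surface, below where ledge and housing meet; +y runs along the nest from ledge through housing to clamp, z up. Nest coordinates are used below (mm). Blue clamp post: 34 wide (x), y 137 to 163, 88 high
- panel: the cover: solar panel with aluminium frame, 96 mm (its x) by 110 mm (its y) by 12 mm thick, dark blue cells up, too wide to grasp. Origin at the centre of its underside, z up. Starts on the ledge roughly square to the nest, short of the guides
- seat (a point): centre of the seat, nest (0, 57, 45), axes as the nest's; the panel's origin comes here. White open housing 109 wide, y -4 to 118; inside its rim runs a seat 8 to 9 wide, 45 above the table (5 below the ledge), in a pocket 101 wide (x) by 114 long (y 0 to 114). Pocket side and far walls rise to 53; the wall towards the ledge ends level with the ledge, at 50
- ledge_end (a point): middle of the ledge's end edge at the housing, nest (0, 0, 50). The ledge is flat aluminium, top 50 mm above the table, y -200 to 0, 160 wide. Orange guide walls 10 mm high stand on it: 100 apart for y -19 to -4, flaring to about 120 apart at y -56
- clamp_hinge (a point): pivot of the clamp arm, at nest (0, 150, 78) mm; the arm swings about the nest's x axis in the plane x = 0
- clamp_tip (a point): end of the clamp arm's red grip, 110 mm from the pivot, on the arm's centre line. The arm is a bar 18 to 22 mm wide and 12 to 16 mm thick; a black rubber pad stands out under it 85 mm from the pivot
- clamp (a joint): clamp arm angle in rad: 0 = level over the housing with its pad down on a seated panel; grows as the arm is raised, 1.57 = upright, 2.3 = thrown back against its stop, leaning away from the housing (start). It is heavy (0.35 kg) and damped: past upright it goes down by itself, short of upright it falls back; about 2 N at the grip moves it over
- spare: spare panel, face down: dark green board 110 x 70 x 6 mm with copper pads, flat on the table beside the nest; leave it
- driver: screwdriver lying on the table on the nest's robot side; leave it
- tape: yellow ring-shaped roll, 90 mm across, 20 mm high, flat on the table on the nest's far side; leave it
- meter: yellow multimeter 145 x 75 x 38 mm lying on the table; leave it
- spool: red spool 70 mm across, 50 mm high, standing on the table; leave it
- mug: blue mug 76 mm across, 90 mm high; leave it
Mind the look-alikes: they are no part of the job. What is meant by the panel is not yellow, and is the smaller of those in its own colour.

How it is judged:
By the outcome, as a careful person would: the job done as asked, in the order asked, and still so for the second after the job is handed in, with the robot touching nothing.
It also fails if it takes over 51 s, if anything falls off the work surface, if the arm or the gripper's body presses on something with over 40 N, if the wrist force passes 120 N, or if a joint passes its speed limit or range.

## Robot

A 6-joint arm with a two-finger parallel gripper is mounted at the origin on the work surface. World frame = base frame: x ahead of the robot, y to its left, z up, the work surface at z = 0. Lengths are in m, angles in rad, forces in N, time in s.
With the tool pointing down it reaches from about 0.425 to 0.95 m from the base axis. Payload 3.5 kg.
Tool frame: the origin (TCP) lies between the finger pads; the fingertips stand 19 mm ahead of it and the grasp point (between the pads) is the TCP; z points along the fingers, y is the line along which they close (so a half turn about z gives the same grasp; the last joint's range is limited). The gripper opens to 85 mm and grips with 20 to 120 N. Pads are 22 mm wide; open, the fingers measure 114 mm over their backs; the gripper's body (76 mm by 85 mm) begins 54 mm behind the grasp point. The pads swing forward as they close: fully open they stand 13 mm farther back than shut.
Start: joints at [-1.303, 0.286, 1.577, -0, 1.279, -0.15], TCP at [0.274, -0.617, 0.25] pointing down, gripper open.
Joint ranges: [-2.77, 2.77], [-0.9, 2.22], [0.21, 2.48], [-1.53, 4.67], [0.24, 2.81], [-2.84, 2.84]. Speed limits (rad/s): [2.79, 2.79, 3.14, 3.14, 3.14, 3.14].

## Interface

Orientations are given as a unit quaternion [x, y, z, w].
In Python, from plant import monitor, eyes, ctrl gives the robot as it stands.
- The arm moves only by the shell command python3 -m handwheel 'ROWS' [FORCE]. ROWS is JSON, a list of rows, each a list of 7 numbers: the shift along the tool's x, y, z in units of 40 cm (1.0 is 40 cm), then the turn, a rotation vector about the tool's x, y, z in units of pi rad (1.0 is pi rad), then the opening, from -1 (shut) to 1 (fully open). A call has 1 to 12 rows; each row is the pose to reach, as a shift and turn from the pose commanded when the call began, along the tool's axes at that moment, turning the shorter way round; what a row does not reach only later rows make up. A row lasts 1/8 s, in which the tool goes at most 62.5 mm and 10.7 degrees, less where a joint would pass 70% of its speed; a pose out of reach is approached as far as the arm can. A call with a number of a shift or a turn outside -1 to 1 is refused whole. A call with a gripper value outside its range is refused whole. The fingers move at their own pace and stop on an object; FORCE is the grip in N (left out, the last holds). Time passes only in rows, so rows that repeat a pose let the fingers close. It gives the time, the measured TCP pose, the force, the opening and the grip force at its end, in the units of the state.
- monitor.get_state(): the state, without advancing time (a new reading comes with each control period).
- eyes.read_camera(name): name is "side" or "top" or "wrist"; returns the picture (400x640x3 uint8, red, green, blue); there is no depth.
- eyes.camera_params(name): a dict with "K" (3x3 intrinsics, pixels), "k1" (the pictures are not rectified: a ray, as slopes to the right and down, at radius r is drawn at 1 + k1 r^2 times it, then the intrinsics apply), "R" (3x3) and "t" (3): a world point X has camera coordinates R X + t. Camera axes: x right, y down, z forward; pixel columns grow to the right and rows downward; lengths in m; the calibration is good to about 2 mm. A picture is of the moment at which its call begins: read the wrist's pose just before it. camera_params takes no time and is no camera call; for the wrist camera it gives the pose at the moment of the call.
- ctrl.sign_off(): hands the job in; it is judged then, once.
The state is a dict: "time": time; "qpos": joint angles; "dq": joint speeds; "joint_efforts": joint torques, N m; "eef_pos": TCP position; "tcp_rot": TCP orientation; "contact_force": force on the tool from outside, world axes, zero at the start; "wrist_torque": the same for the moment, N m; "opening": opening from 0.0 (shut) to 1.0 (fully open); "finger_force": force on a finger pad.
Only numpy, scipy, OpenCV 4.12 (cv2) and the standard library are available. Lean on these libraries where they do the work, as an engineer would, in place of code of your own. Each camera call takes 0.05 s, during which the arm holds its last target. There are 200 camera calls.

## Working session

There is one attempt and no reset: what is moved stays moved. The work goes in short steps, Python scripts to look and compute and a shell command to move; the robot and the scene stay as the last step left them, time stands still between calls to the robot, and variables do not carry over. Pictures are saved under pics/ and viewed, at most 10 in all, crops included, and the job is handed in when it is done.

```bash
mkdir -p pics; ls
cat > h.py <<'E'
import numpy as np,cv2
from plant import monitor,eyes,ctrl
def snap(n,f):
    p=eyes.camera_params(n); im=eyes.read_camera(n); cv2.imwrite('pics/'+f+'.png',im[:,:,::-1]); np.save('pics/'+f+'.npy',im)
    return im,p
def ray(p,uv):
    K=np.array(p['K']);R=np.array(p['R']);t=np.array(p['t'])
    d=np.array([p['k1'],0,0,0],float)
    s=cv2.undistortPoints(np.array(uv,float).reshape(-1,1,2),K,d).reshape(-1,2)
    D=np.c_[s,np.ones(len(s))]@R; return -R.T@t,D
def onz(p,uv,z):
    c,D=ray(p,uv); return c+D*((z-c[2])/D[:,2])[:,None]
def proj(p,X):
    K=np.array(p['K']);R=np.array(p['R']);t=np.array(p['t'])
    return cv2.projectPoints(np.array(X,float).reshape(-1,1,3),cv2.Rodrigues(R)[0],t,K,np.array([p['k1'],0,0,0],float))[0].reshape(-1,2)
E
python3 - <<'E'
from h import *
for n in('top','side'):
    im,p=snap(n,n+'0'); c,_=ray(p,[[320,200]]);print(n,c,p['k1'],p['K'])
print(monitor.get_state())
E
```

```text
pics
top [ 0.38427364 -0.00299715  1.41993802] -0.06967200353154442 [[402.74500317   0.         322.01758665]
 [  0.         402.74500317 199.76782983]
 [  0.           0.           1.        ]]
side [-0.04194649  0.71648172  0.59161638] -0.030434005352732083 [[362.56833595   0.         327.69027277]
 [  0.         362.56833595 198.74421981]
 [  0.           0.           1.        ]]
{'time': 0.1, 'qpos': array([-1.30298241e+00,  2.87120074e-01,  1.57807856e+00, -1.11844135e-05,
        1.27862838e+00, -1.50013348e-01]), 'dq': array([-0.00019709,  0.00039329, -0.00201087, -0.00148857, -0.00059935,
        0.00171112]), 'joint_efforts': array([ 8.69451433e-04, -4.07295477e+01, -2.93700153e+01, -1.47798628e-04,
        3.40003891e-03,  6.71796997e-06]), 'eef_pos': array([ 0.27375997, -0.61635908,  0.24903083]), 'tcp_rot': array([ 9.78255856e-01,  2.07398729e-01, -7.11082939e-05, -1.11492722e-03]), 'contact_force': array([ 0.47475298,  0.35109084, -0.41281679]), 'wrist_torque': array([-0.01670584, -0.0118405 , -0.02396998]), 'finger_force': 0.0, 'opening': 1.0006925407933691}
```

View pics/top0.png

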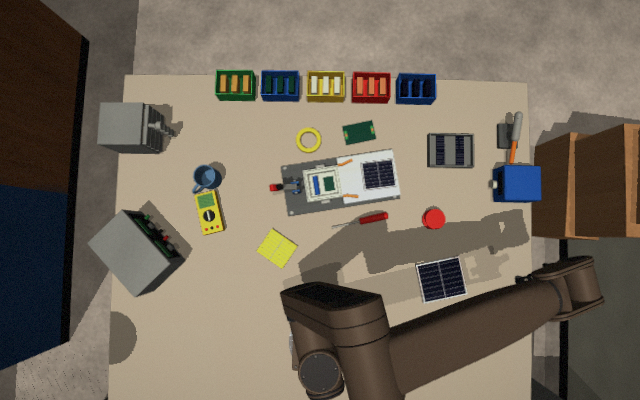

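View pics/side0.png

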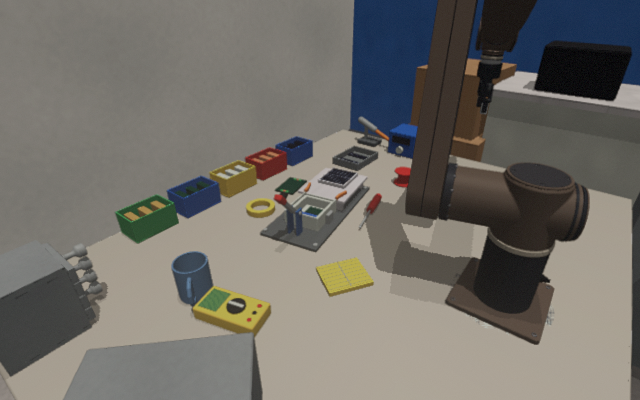

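Run:
```python
from h import *
p=eyes.camera_params('top'); im=np.load('pics/top0.npy')
cv2.imwrite('pics/crop.png',cv2.resize(im[135:225,260:460],None,fx=4,fy=4,interpolation=cv2.INTER_CUBIC)[:,:,::-1])
hsv=cv2.cvtColor(im,cv2.COLOR_RGB2HSV)
# panel: dark blue blobs
b=((hsv[...,0]>100)&(hsv[...,0]<140)&(hsv[...,2]<90)&(hsv[...,1]>60)).astype(np.uint8)
for nm,(u0,v0,u1,v1) in dict(ledge=(355,150,402,200),table=(405,245,475,310)).items():
    m=np.zeros_like(b);m[v0:v1,u0:u1]=b[v0:v1,u0:u1]
    m=cv2.morphologyEx(m,cv2.MORPH_CLOSE,np.ones((5,5)))
    c=max(cv2.findContours(m,0,2)[0],key=cv2.contourArea);r=cv2.minAreaRect(c)
    q=onz(p,cv2.boxPoints(r),.062 if nm=='ledge' else .012)
    print(nm,r,q.mean(0),[np.linalg.norm(q[i]-q[i-1]).round(4) for i in range(4)],(q[1]-q[0])[:2],(q[2]-q[1])[:2])
# ledge white corners
w=((hsv[...,1]<40)&(hsv[...,2]>170)).astype(np.uint8);m=np.zeros_like(w);m[140:215,300:405]=w[140:215,300:405]
c=max(cv2.findContours(m,0,2)[0],key=cv2.contourArea);r=cv2.minAreaRect(c);print('ledge',r,onz(p,cv2.boxPoints(r),.05))
```

```text
ledge ((378.5399169921875, 174.27999877929688), (23.334524154663086, 27.860008239746094), 81.8698959350586) [ 0.58043196 -0.18755094  0.062     ] [np.float64(0.0799), np.float64(0.0955), np.float64(0.08), np.float64(0.095)] [ 0.01572521 -0.09415688] [-0.07915599 -0.01176807]
table ((441.2776794433594, 279.3804931640625), (35.4239387512207, 40.522613525390625), 78.02386474609375) [ 0.22401826 -0.4181511   0.012     ] [np.float64(0.1222), np.float64(0.1431), np.float64(0.1228), np.float64(0.1426)] [ 0.03129985 -0.13964428] [-0.11990787 -0.02655592]
ledge ((351.1013488769531, 178.64190673828125), (46.00896453857422, 92.43383026123047), 81.02737426757812) [[ 0.61511664  0.0749917   0.05      ]
 [ 0.67231001 -0.23901908  0.05      ]
 [ 0.51512674 -0.26460165  0.05      ]
 [ 0.45921181  0.04657078  0.05      ]]
```

View pics/crop.png

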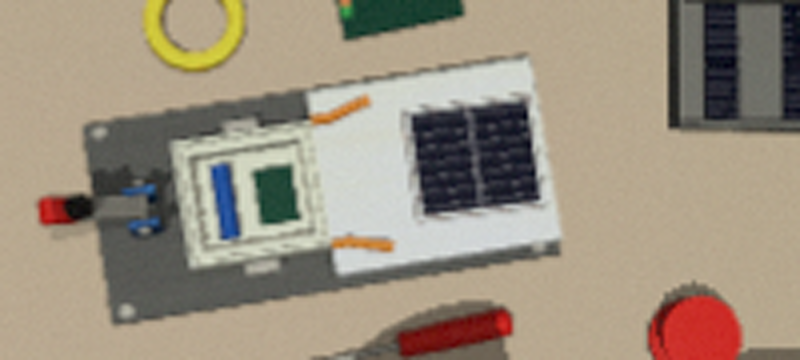

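The candidates are the dark-blue panel on the ledge at (379,174), the larger dark-blue panel on the table at (441,279), the yellow one at (277,247) and the grey striped tray at (450,150). The one on the ledge is the panel meant: it is dark blue, it is the smaller of the two (cells 80x95 mm against 122x143 mm), and it sits on the ledge. The crop confirms this, showing the frame and cells on white aluminium short of the orange guides, with the red grip at the far left.

```bash
cat >> h.py <<'E'
from scipy.spatial.transform import Rotation as Ro
def plan(pos,yaw):
    """row (tool axes, units) from measured pose to tool-down at pos with tool x at yaw"""
    s=monitor.get_state(); R0=Ro.from_quat(s['tcp_rot'])
    x=np.array([np.cos(yaw),np.sin(yaw),0]);z=np.array([0,0,-1.]);R1=Ro.from_matrix(np.c_[x,np.cross(z,x),z])
    return np.r_[R0.inv().apply(np.array(pos)-s['eef_pos'])/.4,(R0.inv()*R1).as_rotvec()/np.pi].round(4)
E
python3 - <<'E'
from h import *
p=eyes.camera_params('wrist');c,D=ray(p,[[320,200],[320,0],[0,200]]);print(c,D)
a=.175;o=np.array([.559,-.055]);X=np.array([np.cos(a),np.sin(a)]);Y=np.array([-X[1],X[0]])
print(plan([*(o-.16*Y),.3],a+np.pi/2),o-.16*Y)
E
```

```text
[ 0.33538693 -0.58997721  0.37251978] [[-0.24606603 -0.12228499 -0.96163301]
 [ 0.24992715  0.0979515  -1.11219503]
 [-0.60663647  0.69153921 -0.96027482]]
[ 1.1251e+00 -6.0530e-01 -1.2570e-01 -5.0000e-04 -6.0000e-04 -4.2270e-01] [ 0.5868573  -0.21255625]
```

```bash
python3 -m handwheel '[[0.14,-0.08,-0.02,0,0,-0.05],[0.28,-0.15,-0.04,0,0,-0.1],[0.42,-0.23,-0.06,0,0,-0.15],[0.56,-0.3,-0.08,0,0,-0.2],[0.7,-0.38,-0.1,0,0,-0.25],[0.84,-0.46,-0.12,0,0,-0.3],[0.98,-0.53,-0.125,0,0,-0.36],[1,-0.58,-0.125,0,0,-0.42],[1,-0.6,-0.125,0,0,-0.4227]]' 2>&1 | tail -5
```

```text
$[0]: bad value
```

Each row needs a gripper value; I'll use -0.2.

```bash
python3 -m handwheel '[[0.14,-0.08,-0.02,0,0,-0.05,-0.2],[0.28,-0.15,-0.04,0,0,-0.1,-0.2],[0.42,-0.23,-0.06,0,0,-0.15,-0.2],[0.56,-0.3,-0.08,0,0,-0.2,-0.2],[0.7,-0.38,-0.1,0,0,-0.25,-0.2],[0.84,-0.46,-0.12,0,0,-0.3,-0.2],[0.98,-0.53,-0.125,0,0,-0.36,-0.2],[1,-0.58,-0.125,0,0,-0.42,-0.2],[1,-0.6,-0.125,0,0,-0.4227,-0.2],[1,-0.6,-0.125,0,0,-0.4227,-0.2],[1,-0.6,-0.125,0,0,-0.4227,-0.2]]' 2>&1 | tail -5
python3 - <<'E'
from h import *
import pickle
im,p=snap('wrist','w1');pickle.dump(p,open('pics/w1.pkl','wb'));print(monitor.get_state()['eef_pos'],p['K'],p['k1'])
E
```

```text
eef_pos: [0.5416, -0.2365, 0.3002]
tcp_rot: [0.644, 0.765, -0.0, -0.0]
contact_force: [0.2, -0.2, -0.3]
opening: 0.401
finger_force: 0.0
[ 0.5416095  -0.2365712   0.30018297] [[352.16335366   0.         315.21308347]
 [  0.         352.16335366 197.37888962]
 [  0.           0.           1.        ]] 0.02753405500841827
```

View pics/w1.png

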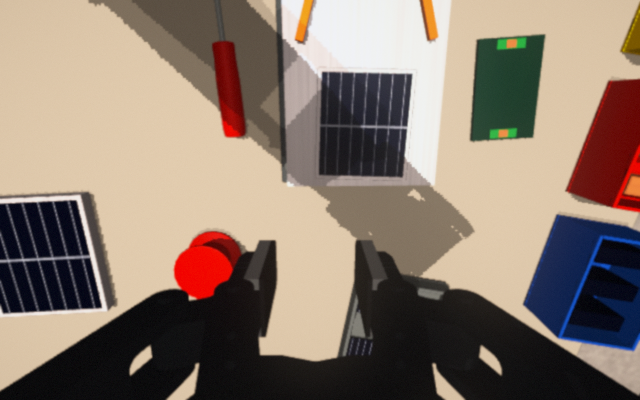

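The picture shows the panel with corners near (320,70), (412,70), (405,178) and (320,178). The ledge's end corners are at (287,185) and (434,185), and the guide tips are at (300,40) and (432,40). I'll shift to see the housing too.

```bash
python3 -m handwheel '[[0.12,0.05,0,0,0,0,-0.2],[0.25,0.1,0,0,0,0,-0.2],[0.25,0.1,0,0,0,0,-0.2],[0.25,0.1,0,0,0,0,-0.2]]' 2>&1 | tail -5
python3 - <<'E'
from h import *
import pickle
im,p=snap('wrist','w2');pickle.dump(p,open('pics/w2.pkl','wb'));print(monitor.get_state()['dq'].max())
E
```

```text
eef_pos: [0.564, -0.1308, 0.3003]
tcp_rot: [0.643, 0.766, -0.0, 0.0]
contact_force: [0.1, 0.2, -0.2]
opening: 0.401
finger_force: 0.0
0.003072413267785646
```

View pics/w2.png

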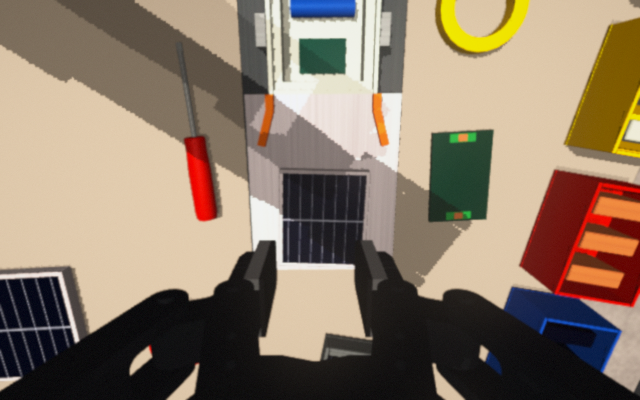

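Run:
```python
from h import *
import pickle
for n in('w1','w2'):
    im=np.load(f'pics/{n}.npy');p=pickle.load(open(f'pics/{n}.pkl','rb'));hsv=cv2.cvtColor(im,cv2.COLOR_RGB2HSV)
    H,S,V=[hsv[...,i].astype(int) for i in range(3)]
    for nm,sl in (('L',(240,320)),('R',(350,440))):
        m=((H>5)&(H<22)&(S>170)&(V>120)).astype(np.uint8);k=np.zeros_like(m);k[0:150,sl[0]:sl[1]]=m[0:150,sl[0]:sl[1]]
        c=max(cv2.findContours(k,0,2)[0],key=cv2.contourArea);r=cv2.minAreaRect(c);M=cv2.moments(c)
        pts=c.reshape(-1,2);e=[pts[pts[:,1].argmin()],pts[pts[:,1].argmax()]]
        print(n,nm,e,onz(p,[[M['m10']/M['m00'],M['m01']/M['m00']]]+e,.06)[:,:2].round(4).tolist())
    b=((H>100)&(H<140)&(V<75)&(S>50)).astype(np.uint8);k=np.zeros_like(b)
    s=np.s_[60:185,310:420] if n=='w1' else np.s_[165:269,278:370]
    k[s]=b[s];k=cv2.morphologyEx(k,cv2.MORPH_CLOSE,np.ones((9,9)))
    c=max(cv2.findContours(k,0,2)[0],key=cv2.contourArea);r=cv2.minAreaRect(c)
    q=onz(p,cv2.boxPoints(r),.062);print('cells',r,q.mean(0).round(4),np.linalg.norm(q-np.roll(q,1,0),axis=1).round(4),(np.arctan2(*(q-np.roll(q,1,0)).T[[1,0]])).round(3))
p=pickle.load(open('pics/w1.pkl','rb'));print('rear',onz(p,[[287,185],[434,185]],.05).round(4))
p=pickle.load(open('pics/w2.pkl','rb'));print('front',onz(p,[[247.5,93],[402.5,93]],.05).round(4))
a=cv2.resize(np.load('pics/w2.npy')[0:160,230:420],None,fx=3,fy=3,interpolation=cv2.INTER_CUBIC)
b=cv2.resize(np.load('pics/w1.npy')[50:200,270:450],None,fx=3,fy=3,interpolation=cv2.INTER_CUBIC)
cv2.imwrite('pics/c2.png',a[:,:,::-1])
```

```text
w1 L [array([305,   0], dtype=int32), array([300,  41], dtype=int32)] [[0.5066, -0.1027], [0.5053, -0.0861], [0.5062, -0.1209]]
w1 R [array([421,   0], dtype=int32), array([430,  39], dtype=int32)] [[0.6218, -0.0819], [0.6104, -0.0683], [0.6271, -0.0986]]
cells ((363.54205322265625, 118.69490814208984), (84.50442504882812, 89.1794204711914), 1.847610354423523) [ 0.5806 -0.1824  0.062 ] [0.0876 0.087  0.0817 0.0872] [-3.003  1.714  0.139 -1.361]
w2 L [array([267,  94], dtype=int32), array([260, 145], dtype=int32)] [[0.5067, -0.0934], [0.5041, -0.0684], [0.5038, -0.1194]]
w2 R [array([378,  93], dtype=int32), array([382, 145], dtype=int32)] [[0.6184, -0.0723], [0.6119, -0.0486], [0.6273, -0.0978]]
cells ((321.5, 219.5), (75.0, 83.0), 0.0) [ 0.5805 -0.189   0.062 ] [0.0841 0.0952 0.0787 0.0952] [-2.967  1.721  0.174 -1.364]
rear [[ 0.5145 -0.2644  0.05  ]
 [ 0.672  -0.2371  0.05  ]]
front [[ 0.4832 -0.071   0.05  ]
 [ 0.638  -0.0439  0.05  ]]
```

View pics/c2.png

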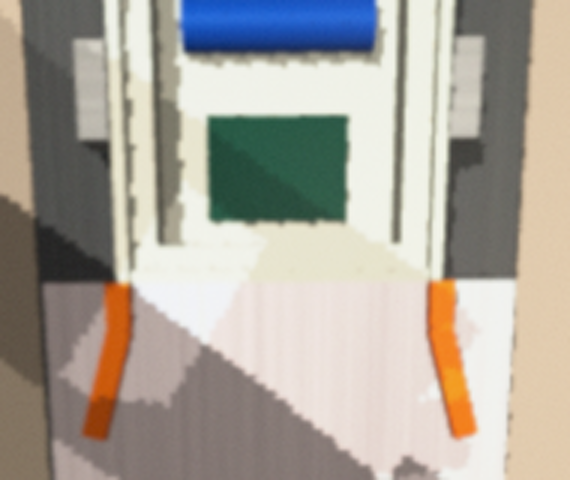

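```bash
cat >> h.py <<'E'
A=.176;O=np.array([.558,-.054]);X=np.array([np.cos(A),np.sin(A)]);Y=np.array([-X[1],X[0]])
def nest(x,y,z): return [*(O+x*X+y*Y),z]
def tonest(P): d=np.array(P)[:2]-O; return np.array([d@X,d@Y,P[2]]).round(4)
E
python3 - <<'E'
from h import *
s=monitor.get_state();print(s['time'],tonest(s['eef_pos']),plan(nest(-.001,-.228,.0715),A+np.pi/2))
E
```

```text
2.075 [-0.0076 -0.077   0.3003] [-3.772e-01  1.780e-02  5.722e-01 -1.000e-04  1.000e-04 -9.000e-04]
```

```bash
python3 -m handwheel '[[-0.15,0.01,0,0,0,-0.001,-0.6],[-0.3,0.018,0,0,0,-0.001,-0.6],[-0.377,0.018,0.12,0,0,-0.001,-0.6],[-0.377,0.018,0.25,0,0,-0.001,-0.6],[-0.377,0.018,0.38,0,0,-0.001,-0.6],[-0.377,0.018,0.48,0,0,-0.001,-0.6],[-0.377,0.018,0.54,0,0,-0.001,-0.6],[-0.377,0.018,0.572,0,0,-0.001,-0.6],[-0.377,0.018,0.572,0,0,-0.001,-0.6],[-0.377,0.018,0.572,0,0,-0.001,-0.6]]' 2>&1 | tail -5
python3 - <<'E'
from h import *
import pickle
im,p=snap('wrist','w3');pickle.dump(p,open('pics/w3.pkl','wb'))
s=monitor.get_state();print(tonest(s['eef_pos']),s['opening'])
E
```

```text
eef_pos: [0.5982, -0.2781, 0.0732]
tcp_rot: [0.642, 0.767, 0.0, 0.001]
contact_force: [0.4, -0.2, 0.2]
opening: 0.201
finger_force: 0.0
[ 0.0005 -0.2276  0.0734] 0.20321651678626343
```

View pics/w3.png

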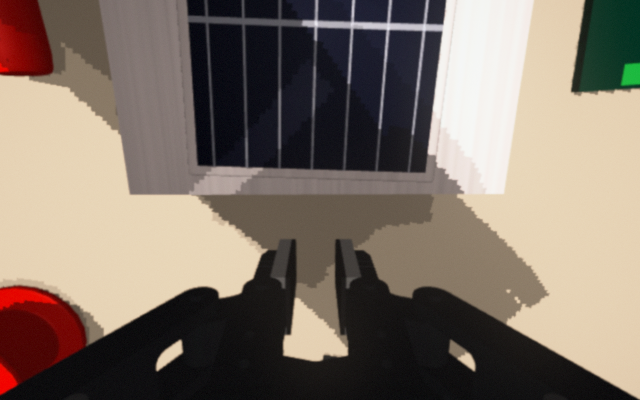

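The panel's rear edge runs from about (190,172) to (435,181), a yaw of about 2°, and is centred on the fingers. The ledge's rear corners are at (130,193) and (504,193).

```bash
python3 - <<'E'
from h import *
import pickle
p=pickle.load(open('pics/w3.pkl','rb'))
for z,uv in((.05,[[130,193],[504,193]]),(.062,[[189,172],[435,181]])):
    print([tonest(q).tolist() for q in onz(p,uv,z)])
print(monitor.get_state()['eef_pos'])
E
python3 -m handwheel '[[0.02,0,0.005,0,0,0,-0.6],[0.045,0,0.005,0,0,0,-0.6],[0.06,0,0.005,0,0,0,-0.6],[0.07,0,0.005,0,0,0,-0.6],[0.08,0,0.005,0,0,0,-0.6],[0.1,0,0.005,0,0,0,-0.6],[0.12,0,0.005,0,0,0,-0.6]]' | head -6
```

```text
[[-0.0791, -0.1997, 0.05], [0.0807, -0.1996, 0.05]]
[[-0.0489, -0.1881, 0.062], [0.0467, -0.1916, 0.062]]
[ 0.59836432 -0.27796977  0.07339052]
time: 4.25
eef_pos: [0.5889, -0.2294, 0.0696]
tcp_rot: [0.641, 0.767, 0.0, 0.0]
contact_force: [0.6, -0.2, -0.2]
opening: 0.202
finger_force: 0.2
```

```bash
cat >> h.py <<'E'
def cells(f,z=.062):
    im,p=snap('wrist',f);s=monitor.get_state()
    hsv=cv2.cvtColor(im,cv2.COLOR_RGB2HSV).astype(int);H,S,V=hsv[...,0],hsv[...,1],hsv[...,2]
    b=((H>100)&(H<140)&(V<80)&(S>50)).astype(np.uint8);b[230:]=0;b[:,:150]=0;b[:,480:]=0
    b=cv2.morphologyEx(b,cv2.MORPH_CLOSE,np.ones((9,9)))
    c=max(cv2.findContours(b,0,2)[0],key=cv2.contourArea).reshape(-1,2)
    bl=c[(c[:,1]-.9*c[:,0]).argmax()];br=c[(c[:,1]+.9*c[:,0]).argmax()]
    print('t',s['time'],'tcp',tonest(s['eef_pos']),'F',s['contact_force'].round(1),'cells rear',bl,br,[tonest(q).tolist() for q in onz(p,[bl,br],z)])
E
python3 - <<'E'
from h import *
cells('w4')
E
```

```text
t 4.3 tcp [-0.0004 -0.177   0.0694] F [0.  0.1 0. ] cells rear [203 229] [421 228] [[-0.045, -0.1607, 0.062], [0.041, -0.1602, 0.062]]
```

```bash
sed -i 's/b\[230:\]=0/b[262:]=0/' h.py; python3 -m handwheel '[[0.02,0,-0.003,0,0,0,-0.6],[0.05,0,-0.003,0,0,0,-0.6],[0.08,0,-0.003,0,0,0,-0.6],[0.11,0,-0.003,0,0,0,-0.6],[0.14,0,-0.003,0,0,0,-0.6],[0.17,0,-0.003,0,0,0,-0.6],[0.2,0,-0.003,0,0,0,-0.6],[0.22,0,-0.003,0,0,0,-0.6],[0.23,0,-0.003,0,0,0,-0.6]]' | head -6
python3 - <<'E'
from h import *
cells('w5')
E
```

```text
time: 5.42
eef_pos: [0.5725, -0.1387, 0.0707]
tcp_rot: [0.641, 0.767, -0.0, -0.0]
contact_force: [0.5, -0.0, -1.3]
opening: 0.199
finger_force: 0.2
t 5.475 tcp [-0.0006 -0.0857  0.0706] F [ 0.7  0.5 -0.5] cells rear [204 234] [398 230] [[-0.0454, -0.0711, 0.062], [0.032, -0.0692, 0.062]]
```

View pics/w5.png

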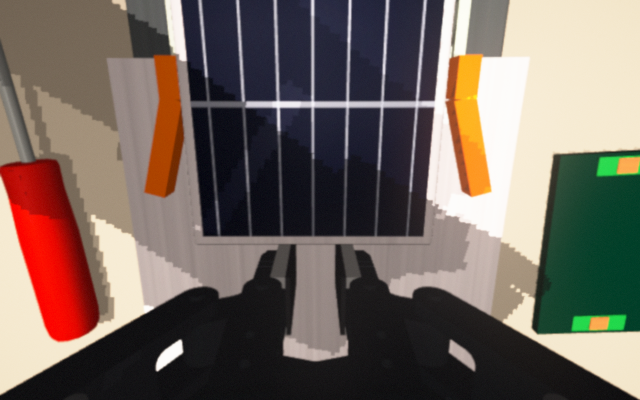

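The panel is square between the guides, its rear edge at row 240 against the fingertips. I'll push on in two stages.

```bash
python3 -m handwheel '[[0.02,0,0,0,0,0,-0.6],[0.04,0,0,0,0,0,-0.6],[0.06,0,0,0,0,0,-0.6],[0.08,0,0,0,0,0,-0.6],[0.1,0,0,0,0,0,-0.6],[0.12,0,0,0,0,0,-0.6],[0.14,0,0,0,0,0,-0.6],[0.15,0,0,0,0,0,-0.6],[0.16,0,0,0,0,0,-0.6],[0.16,0,0,0,0,0,-0.6]]' | head -6
python3 - <<'E'
from h import *
cells('w6')
E
```

```text
time: 6.72
eef_pos: [0.5612, -0.076, 0.0707]
tcp_rot: [0.641, 0.767, 0.0, -0.0]
contact_force: [-0.7, -0.4, -0.2]
opening: 0.201
finger_force: 0.0
t 6.775 tcp [-0.0006 -0.0225  0.0708] F [ 0.7 -0.3  0.1] cells rear [205 233] [401 230] [[-0.0451, -0.007, 0.062], [0.0331, -0.0056, 0.062]]
```

```bash
python3 -m handwheel '[[0.006,0,0,0,0,0,-0.6],[0.012,0,0,0,0,0,-0.6],[0.018,0,0,0,0,0,-0.6],[0.024,0,0,0,0,0,-0.6],[0.028,0,0,0,0,0,-0.6],[0.032,0,0,0,0,0,-0.6],[0.034,0,0,0,0,0,-0.6],[0.034,0,0,0,0,0,-0.6]]' | head -6
python3 - <<'E'
from h import *
cells('w7',.057)
E
```

```text
time: 7.78
eef_pos: [0.5589, -0.0628, 0.0708]
tcp_rot: [0.641, 0.767, 0.0, -0.0]
contact_force: [0.4, 0.1, -0.3]
opening: 0.197
finger_force: 0.0
t 7.825 tcp [-0.0007 -0.0089  0.0708] F [-0.9  0.7  0. ] cells rear [209 230] [418 212] [[-0.0451, 0.0058, 0.057], [0.0408, 0.0138, 0.057]]
```

```bash
python3 -m handwheel '[[-0.03,0,0,0,0,0,-0.6],[-0.08,0,-0.03,0,0,0,-0.6],[-0.1,0,-0.15,0,0,0,-0.6],[-0.1,0,-0.25,0,0,0,-0.6],[-0.1,0,-0.25,0,0,0,-0.6],[-0.1,0,-0.25,0,0,0,-0.6]]' | head -3
python3 - <<'E'
from h import *
import pickle
im,p=snap('wrist','w8');pickle.dump(p,open('pics/w8.pkl','wb'))
print(proj(p,[nest(x,y,z) for x,y,z in((-.048,.002,.057),(.048,.002,.057),(-.048,.112,.057),(.048,.112,.057))]).round(1))
cv2.imwrite('pics/w8c.png',cv2.resize(im[0:300,160:480],None,fx=2,fy=2,interpolation=cv2.INTER_CUBIC)[:,:,::-1])
E
```

```text
time: 8.57
eef_pos: [0.5658, -0.1031, 0.1708]
tcp_rot: [0.642, 0.767, -0.0, 0.0]
[[244.5 123.1]
 [390.2 123.1]
 [233.2 -75.9]
 [402.5 -75.9]]
```

View pics/w8c.png

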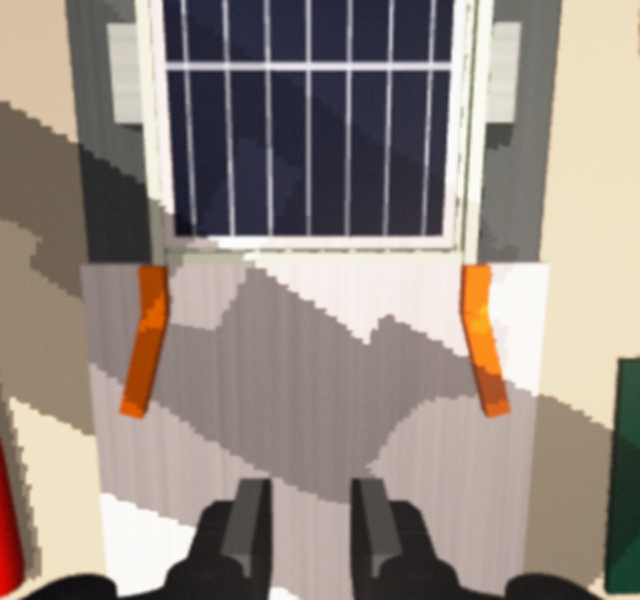

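The panel lies inside the white rim: its rear corners are at (242,124) and (388,124) in the full picture, against (244,123) and (390,123) predicted for a seated panel. Next is the clamp.

Run:
```python
from h import *
p=eyes.camera_params('top');im=np.load('pics/top0.npy');hsv=cv2.cvtColor(im,cv2.COLOR_RGB2HSV)
m=(((hsv[...,0]<8)|(hsv[...,0]>172))&(hsv[...,1]>150)&(hsv[...,2]>80)).astype(np.uint8);k=np.zeros_like(m);k[180:195,262:292]=m[180:195,262:292]
v,u=np.nonzero(k);print(len(u),u.min(),u.max(),tonest(onz(p,[[u.mean(),v.mean()]],.155)[0]),tonest(onz(p,[[u.min(),v.mean()]],.155)[0]))
s=monitor.get_state();print(s['qpos'].round(2),tonest(s['eef_pos']),plan(nest(0,.27,.28),A+np.pi/2),plan(nest(0,.27,.159),A+np.pi/2))
```

```text
41 270 277 [-0.0027  0.2166  0.155 ] [-0.0013  0.2255  0.155 ]
[-0.36  0.15  1.89 -0.    1.1  -0.53] [-0.0014 -0.0492  0.1697] [ 7.983e-01  4.100e-03 -2.749e-01 -5.000e-04 -3.000e-04  5.000e-04] [ 7.98e-01  4.60e-03  2.76e-02 -5.00e-04 -3.00e-04  5.00e-04]
```

```bash
python3 -m handwheel '[[0,0,-0.14,0,0,0,-1],[0.08,0,-0.275,0,0,0,-1],[0.2,0,-0.275,0,0,0,-1],[0.35,0,-0.275,0,0,0,-1],[0.5,0,-0.275,0,0,0,-1],[0.65,0.002,-0.275,0,0,0,-1],[0.798,0.004,-0.275,0,0,0,-1],[0.798,0.004,-0.275,0,0,0,-1],[0.798,0.004,-0.275,0,0,0,-1]]' | head -3
python3 - <<'E'
from h import *
im,p=snap('wrist','w9')
s=monitor.get_state();print(tonest(s['eef_pos']),s['opening'],s['qpos'].round(2),plan(nest(0,.27,.159),A+np.pi/2),plan(nest(0,.15,.159),A+np.pi/2))
E
```

```text
time: 9.75
eef_pos: [0.5105, 0.212, 0.2791]
tcp_rot: [0.641, 0.767, -0.001, -0.001]
[0.     0.2695 0.2795] 0.0007158051717730354 [ 0.21 -0.    1.85 -0.    1.3   0.03] [ 1.400e-03  6.000e-04  3.012e-01 -7.000e-04  2.000e-04  5.000e-04] [-2.986e-01  1.000e-04  3.013e-01 -7.000e-04  2.000e-04  5.000e-04]
```

Descend, then push slowly toward -y up to contact and beyond upright.

```bash
python3 -m handwheel '[[0,0,0.15,0,0,0,-1],[0,0,0.28,0,0,0,-1],[0,0,0.3,0,0,0,-1],[-0.03,0,0.3,0,0,0,-1],[-0.06,0,0.3,0,0,0,-1],[-0.08,0,0.3,0,0,0,-1],[-0.1,0,0.3,0,0,0,-1],[-0.12,0,0.3,0,0,0,-1],[-0.14,0,0.3,0,0,0,-1]]'
```

```text
time: 10.92
eef_pos: [0.5221, 0.1571, 0.1628]
tcp_rot: [0.641, 0.767, 0.002, 0.001]
contact_force: [-0.5, 3.3, 2.1]
opening: 0.0
finger_force: 1.5
```

```bash
python3 -m handwheel '[[-0.015,0,0,0,0,0,-1],[-0.03,0,0,0,0,0,-1],[-0.045,0,0,0,0,0,-1],[-0.06,0,0,0,0,0,-1],[-0.075,0,0,0,0,0,-1],[-0.09,0,0,0,0,0,-1],[-0.105,0,0,0,0,0,-1],[-0.12,0,0,0,0,0,-1],[-0.135,0,0,0,0,0,-1],[-0.15,0,0,0,0,0,-1],[-0.165,0,0,0,0,0,-1]]'
```

```text
time: 12.3
eef_pos: [0.5319, 0.0914, 0.1595]
tcp_rot: [0.641, 0.767, -0.001, -0.001]
contact_force: [-0.8, -0.5, -0.3]
opening: -0.0
finger_force: 0.1
```

```bash
python3 -m handwheel '[[0.05,0,0,0,0,0,-1],[0.07,0,-0.1,0,0,0,-1],[0.07,0,-0.25,0,0,0,-1],[0,0,-0.38,0,0,0,-1],[-0.05,0,-0.4,0,0,0,-1],[-0.05,0,-0.4,0,0,0,-1],[-0.05,0,-0.4,0,0,0,-1],[-0.05,0,-0.4,0,0,0,-1]]' | head -3
python3 - <<'E'
from h import *
im,p=snap('wrist','w10');im2,p2=snap('side','side2')
a=cv2.resize(im[100:400,120:520],(533,400));b=cv2.resize(im2[150:260,230:400],(533,345),interpolation=cv2.INTER_CUBIC)
c=cv2.resize(im,(400,250));b=cv2.resize(im2[150:250,240:400],(640,400),interpolation=cv2.INTER_CUBIC)
cv2.imwrite('pics/fin.png',np.vstack([b,np.pad(cv2.resize(im,(320,200)),((0,0),(0,320),(0,0)))])[:,:,::-1])
t=lambda th,r:nest(0,.150-r*np.cos(th),.078+r*np.sin(th))
print('tip wrist',proj(p,[t(0,.11),t(0,.085)]).round(0),'side',proj(p2,[t(0,.11),t(0,.0)]).round(0))
for nm,I,P in(('w',im,p),('s',im2,p2)):
    h=cv2.cvtColor(I,cv2.COLOR_RGB2HSV);m=(((h[...,0]<8)|(h[...,0]>172))&(h[...,1]>150)&(h[...,2]>80)).astype(np.uint8)
    n,_,st,ce=cv2.connectedComponentsWithStats(m);print(nm,[(ce[i].round().tolist(),int(st[i,4])) for i in range(1,n) if st[i,4]>8])
E
```

```text
time: 13.3
eef_pos: [0.5353, 0.0731, 0.3184]
tcp_rot: [0.641, 0.767, -0.001, -0.002]
tip wrist [[317. 245.]
 [317. 224.]] side [[314. 193.]
 [295. 211.]]
w [([316.0, 230.0], 411), ([206.0, 291.0], 95), ([563.0, 342.0], 2942), ([209.0, 344.0], 63)]
s [([268.0, 163.0], 686), ([404.0, 171.0], 122), ([404.0, 184.0], 60), ([310.0, 194.0], 34), ([374.0, 202.0], 108)]
```

View pics/fin.png

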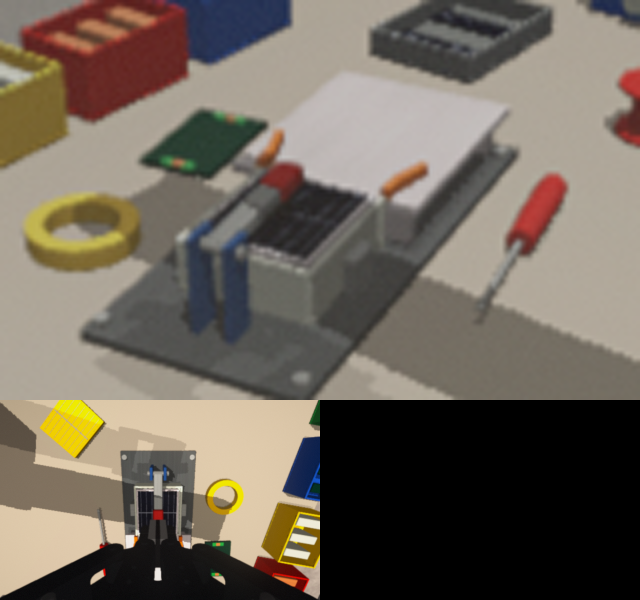

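The clamp arm is down over the seated panel, with the grip at (310,194) in the side picture against (314,193) predicted for the tip at angle 0. I'll let it settle and check that it has stopped.

```bash
python3 -m handwheel '[[0,0,0,0,0,0,-1],[0,0,0,0,0,0,-1],[0,0,0,0,0,0,-1],[0,0,0,0,0,0,-1],[0,0,0,0,0,0,-1],[0,0,0,0,0,0,-1],[0,0,0,0,0,0,-1],[0,0,0,0,0,0,-1],[0,0,0,0,0,0,-1],[0,0,0,0,0,0,-1],[0,0,0,0,0,0,-1],[0,0,0,0,0,0,-1]]' | head -2
python3 - <<'E'
from h import *
I,P=snap('wrist','w11');I2,P2=snap('side','side3')
for th in(0,.1,.3):
    t=[nest(x,.150-r*np.cos(th),.078+r*np.sin(th)) for r in(.085,.11) for x in(-.01,.01)]
    print(th,proj(P,t).mean(0).round(1),proj(P2,t).mean(0).round(1))
for nm,I,P in(('w',I,P),('s',I2,P2)):
    h=cv2.cvtColor(I,cv2.COLOR_RGB2HSV);m=(((h[...,0]<8)|(h[...,0]>172))&(h[...,1]>150)&(h[...,2]>80)).astype(np.uint8)
    n,_,st,ce=cv2.connectedComponentsWithStats(m);print(nm,[(ce[i].round(1).tolist(),st[i].tolist()) for i in range(1,n) if st[i,4]>8])
# panel frame: projected seated corners vs. bright/dark cells bbox in wrist view
h=cv2.cvtColor(np.load('pics/w11.npy'),cv2.COLOR_RGB2HSV).astype(int)
P=eyes.camera_params('wrist');print(proj(P,[nest(x,.112,.057) for x in(-.048,.048)]).round(1))
b=((h[...,0]>100)&(h[...,0]<140)&(h[...,2]<90)&(h[...,1]>50));v,u=np.nonzero(b[150:215,250:390]);print('cells u',u.min()+250,u.max()+250,'v',v.min()+150)
E
```

```text
time: 14.9
eef_pos: [0.5362, 0.0724, 0.3207]
0 [315.1 232.8] [311.9 195.2]
0.1 [315.1 235.7] [311.8 192.4]
0.3 [315.1 239.2] [311.  187.1]
w [([314.5, 227.5], [305, 216, 20, 24, 475]), ([205.8, 290.2], [198, 284, 18, 14, 132]), ([559.6, 339.7], [505, 311, 110, 71, 2968]), ([208.2, 343.7], [205, 337, 7, 16, 72])]
s [([268.4, 163.2], [246, 148, 41, 32, 689]), ([404.1, 171.6], [395, 168, 19, 12, 127]), ([403.7, 183.9], [395, 181, 18, 6, 58]), ([310.0, 195.3], [306, 193, 9, 5, 31]), ([374.5, 201.8], [368, 194, 13, 18, 108])]
[[272.4 176.4]
 [358.  176.5]]
cells u 276 349 v 150
```

```bash
python3 -c "
from h import *
print(ctrl.sign_off())"
```

```text
the job is handed in; nothing more can be done
None
```

I pushed the panel along the ledge into the housing rim, where the pictures show it seated, then swung the clamp arm over centre so it rests level on the panel, touched nothing else on the bench, and handed the job in at about 15 s of the 51 s.

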